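# Sharp tin through the spring flap of the recycling box

### The arm

A 6-joint arm with a two-finger parallel gripper is mounted at the origin on the work surface. World frame = base frame: x ahead of the robot, y to its left, z up, the work surface at z = 0. Lengths are in m, angles in degrees, forces in N, time in s.
With the tool pointing down it reaches from about 0.25 to 0.725 m from the base axis. Payload 9.7 kg.
Tool frame: the origin (TCP) lies on the front face of the gripper's body, between the roots of the fingers; the fingertips stand bot.nose_length ahead of it and the grasp point (between the pads) lies 54 mm ahead of it (bot.nose_length is the distance from the TCP to the fingertips, in m); y points along the fingers, x is the direction in which the jaws open and shut, and the axes are right-handed (so a half turn about y gives the same grasp; the last joint's range is limited). The gripper opens to 85 mm and grips with 20 to 120 N. Pads are 22 mm wide; open, the fingers measure 114 mm over their backs; the gripper's body (76 mm by 85 mm) begins 54 mm behind the grasp point. The pads swing forward as they close: fully open they stand 13 mm farther back than shut.
Start: joints at [-68.583, 4.979, 10.078, 95.1, 0, 90], TCP at [0.201, -0.512, 0.304] pointing down, gripper open.
Joint ranges: [-179.16, 179.16], [-48.56, 103.87], [-65.8, 70.77], [-126.05, 130.52], [-82.76, 87.17], [-180, 180]. Speed limits (degrees/s): [127.2, 127.2, 147.25, 180, 180, 180].

### API

Orientations are given as [roll, pitch, yaw] about the fixed x, y, z axes, in that order (R = Rz(yaw) Ry(pitch) Rx(roll)).
In Python, from workcell import bot gives the robot as it stands. The module is installed in compiled form; this text tells all that it offers.
- The arm moves only by the shell command python3 -m crank 'ROWS' [FORCE]. ROWS is JSON, a list of rows, each an object with "travel": the shift along the tool's x, y, z each as a share of 0.15 m, from -1 to 1, a list of three; "rot": the turn, a rotation vector about the tool's x, y, z each as a share of 90 degrees, from -1 to 1, a list of three; "claw": the opening, from -1 (shut) to 1 (fully open). In form: [{"travel": [tx, ty, tz], "rot": [rx, ry, rz], "claw": claw}, ...]. A call has 1 to 20 rows; each row is the pose to reach, as a shift and turn from the pose measured when the call began, along the tool's axes at that moment; what a row does not reach only later rows make up. A row lasts 1/10 s, in which the tool goes at most 50 mm and 8.59 degrees, less where a joint would pass 70% of its speed; a pose out of reach is approached as far as the arm can. A call with a number of a shift or a turn outside -1 to 1 is refused whole. A call with a gripper value outside its range is refused whole. The fingers move at their own pace and stop on an object; FORCE is the grip in N (left out, the last holds). Time passes only in rows, so rows that repeat a pose let the fingers close. It gives the time, the measured TCP pose, the force and the opening at its end, in the units of the state.
- bot.get_obs(): the state, without advancing time (a new reading comes with each control period).
- bot.camera(name): name is "scene" or "top"; returns the picture (420x560x3 uint8, blue, green, red); there is no depth.
- bot.get_calibration(name): a dict with "vfov" (degrees; the focal length in pixels is half the picture's height over the tangent of half this angle, whatever the lens; pixels are square), "cx", "cy" (the principal point, pixels), "camera_from_world" (4x4, takes a point from world to camera coordinates). Camera axes: x right, y down, z forward; pixel columns grow to the right and rows downward; lengths in m; the calibration is good to about 2 mm. A picture is of the moment at which its call begins. get_calibration takes no time and is no camera call.
- bot.job_done(): hands the job in, once; it reports no verdict.
The state is a dict: "time": time; "q": joint angles; "qd": joint speeds; "joint_efforts": joint torques, N m; "ee_pos": TCP position; "tcp_rot": TCP orientation; "wrist_force": force on the tool from outside, world axes, zero at the start; "torque": the same for the moment, N m; "opening": finger opening in m.
Only numpy, scipy, OpenCV 4.12 (cv2) and the standard library are available. Lean on these libraries where they do the work, as an engineer would, in place of code of your own. Each camera call takes 0.05 s, during which the arm holds its last target. There are 200 camera calls.

### The job

The opened tin has a sharp rim, so do not pick it up: with one finger push the yellow spring flap of the recycling box open and keep it open, and with the other finger slide the tin across the deck, past the open flap, until it drops into the well behind. The flap must be opened by the finger and not by the tin; then take the hand away so that the flap swings shut, and leave the can, the jug and the spatula where they are.

Things in the scene. Friction and masses are not known exactly. Their poses are not given: they have to be found in the camera images.
- recycler: Blue recycling box fixed to the counter, 360 mm long (x -160 to +200), 146 mm wide. Origin: on the counter under the middle of the closed flap, which stands across at x = 0; x points through the flap into the box, y left when looking in, z up. Side walls 6 mm thick, inner faces at y = +-67 mm, tops 12 mm above the deck; rear part (x 120 to 200 mm) under a clear hood, roof 51 mm above the deck.
- deck_edge (a point): On top of the grey loading deck, in the middle of its straight far edge (box frame x = +5 mm, y = 0). The level deck is 90 mm above the counter, 134 mm wide, and runs from here back to x = -160 mm. Beyond this edge is the sunken well.
- well_floor (a point): Middle of the well's floor (box frame x = 100 mm, y = 0), 84 mm below the deck. The well spans x = 5 to 194 mm between the side walls and is open above from the flap to x = 120 mm.
- latch_post (a point): Top of the blue latch post at the flap's free end, 46 mm above the deck (box frame x = 0, y = -71 mm; 14 by 8 mm, inner face y = -67 mm). A steel hinge post 12 mm thick and as tall stands at y = +70 mm.
- flap_hinge (a point): On the flap's vertical hinge axis, half-way up the flap: in the box's frame x = 0, y = +62 mm, 24 mm above the deck.
- flap (a joint): Yellow upright flap, 5 mm thick, from 4 to 44 mm above the deck, reaching from the hinge axis (box y = +62 mm) to y = -62 mm when shut. Angle in rad: 0 shut, 1.5 stop (panel points along box +x). Opens only inward, counter-clockwise from above; nothing above it. A spring shuts it within a second when let go: 0.07 N m when shut, plus 0.12 N m per rad.
- tin_center (a point): Centre (half-way up) of the empty opened tin: steel with a red band, 52 mm diameter, 40 mm tall, hollow and open at the top, 35 to 70 g. It stands upright on the deck in front of the flap, nearer the -y wall (1 to 13 mm of play beside it), its centre 65 to 115 mm before the flap. It slides easily and, being round, can slip off sideways if not pushed through its middle.
- can: Bystander: full upright can with an orange label, 74 mm diameter, 110 mm tall, loose on the counter beside the box. Origin: centre of its underside.
- jug: Bystander: glass measuring jug with a handle, 80 mm diameter, 90 mm tall, loose on the counter beside the box. Origin: centre of its underside, handle towards its +y.
- spatula: Bystander: spatula with white handle and red blade lying on the counter beside the box, about 270 mm long. Origin: on the counter, where the white handle (140 mm) ends; the red blade lies towards its +x.
Things that resemble listed ones, but are neither listed nor needed, are in the scene too. Of the things that look like the part that bears tin_center, the middle-sized one is meant.

How it is judged (in metres and radians):
On the way, in this order (a step that is already met when the one before it is completed fails the run):
1. a finger holds the flap open (more than 0.6 rad) while the tin's centre is still before the flap line and the tin does not press on the flap (value of joint flap above 0.6 rad and contact force between the fingers and flap above 0.2 N and contact force between tin and flap below 0.3 N and x of tin_center in the frame of recycler below 0 m), for 0.1 s.
2. the tin goes past the flap line while a finger still holds the flap open (more than 0.6 rad) (value of joint flap above 0.6 rad and contact force between the fingers and flap above 0.2 N and x of tin_center in the frame of recycler above 0.008 m), for 0.05 s.
At the end, for the whole second after the job is handed in: The tin lies at rest (under 0.02 m/s) down in the well (its centre 20 to 190 mm behind the flap line, between the side walls and less than 60 mm above the counter), and the flap has swung shut (under 0.06 rad) (x of tin_center in the frame of recycler between 0.02 and 0.19 m and y of tin_center in the frame of recycler between -0.067 and 0.067 m and z of tin_center in the frame of recycler below 0.06 m and linear speed of tin below 0.02 m/s and value of joint flap below 0.06 rad); the robot touches nothing.
It fails at once if the tin is lifted: its centre more than 15 mm above its height on the deck (height (world z) of tin_center above 0.125 m).
It fails at once if the tin is used to push the flap (more than 0.8 N between them while the tin's centre is above the deck) (contact force between tin and flap above 0.8 N and height (world z) of tin_center above 0.09 m).
It fails at once if the can, jug or spatula is moved by more than 15 mm (distance of any of can, jug, spatula from where it was at the start of the episode above 0.015 m).
It also fails if it takes over 42 s, if anything falls off the work surface, if the arm or the gripper's body presses on something with over 40 N, if the wrist force passes 120 N, or if a joint passes its speed limit or range.

## Working session

There is one attempt and no reset: what is moved stays moved. The work goes in short steps, Python scripts to look and compute and a shell command to move; the robot and the scene stay as the last step left them, time stands still between calls to the robot, and variables do not carry over. Pictures are saved under pics/ and viewed, on a budget of 10 in all, crops included, one or two more only if the job needs it, and the job is handed in when it is done.

```bash
mkdir -p pics; python3 - <<'E'
from workcell import bot
import cv2,numpy as np
for n in("scene","top"):
    cv2.imwrite(f"pics/{n}0.png",bot.camera(n)); c=bot.get_calibration(n); print(n,c["vfov"],c["cx"],c["cy"],np.round(c["camera_from_world"],3).tolist())
print(bot.get_obs(),bot.nose_length)
E
```

```text
scene 54.452288225486846 281.45060142005036 208.4594005615842 [[0.808, 0.589, 0.005, -0.451], [0.398, -0.541, -0.741, -0.158], [-0.434, 0.601, -0.672, 1.027], [0.0, 0.0, 0.0, 1.0]]
top 49.27327245307591 279.04946255670865 212.0125774090553 [[-0.1, -0.995, 0.003, 0.054], [-0.973, 0.097, -0.21, 0.595], [0.208, -0.024, -0.978, 0.973], [0.0, 0.0, 0.0, 1.0]]
{'time': 0.1, 'q': array([-6.85829750e+01,  5.00889092e+00,  1.00393696e+01,  9.51012432e+01,
        1.40032766e-03,  9.00002689e+01]), 'qd': array([ 0.08282957, -0.13437961,  0.08176228, -0.00849659, -0.01079951,
       -0.02495371]), 'joint_efforts': array([ 5.16763102e-04, -5.21560192e+01,  4.65654230e+01,  1.60751684e-02,
       -3.28006900e-05, -7.76198476e-06]), 'ee_pos': array([ 0.20079348, -0.51190255,  0.30324825]), 'tcp_rot': array([-8.99986000e+01,  7.07645926e-02, -6.85832439e+01]), 'wrist_force': array([-1.6136135 , -0.06256007, -0.03390276]), 'torque': array([0.0234554 , 0.04000802, 0.02796958]), 'opening': 0.08514712830585607} 0.0726
```

View pics/scene0.png

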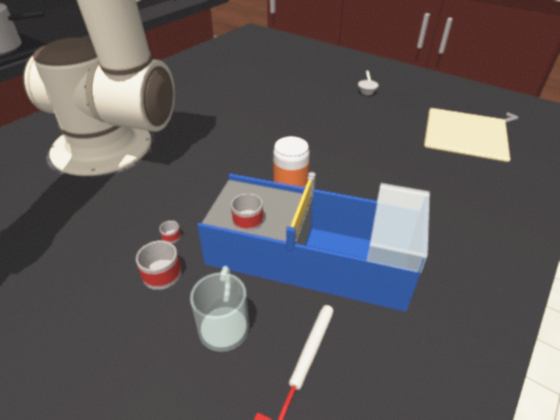

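View pics/top0.png

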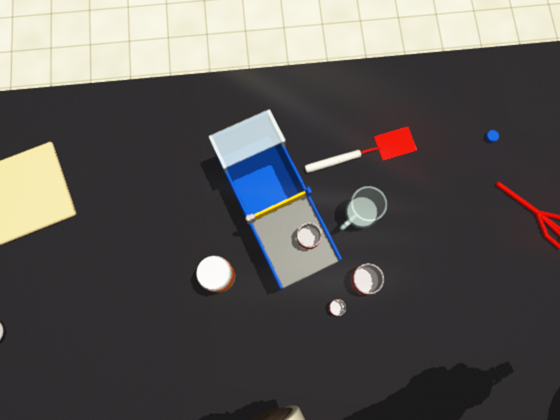

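```bash
python3 - <<'E'
import cv2,numpy as np
a=cv2.imread("pics/top0.png")[100:300,195:395]; b=cv2.imread("pics/scene0.png")[160:310,195:435]
a=cv2.resize(a,(800,800),interpolation=cv2.INTER_CUBIC)[:,:]
cv2.imwrite("pics/topc.png",cv2.resize(a,(600,600)))
cv2.imwrite("pics/scenec.png",cv2.resize(b,(800,500),interpolation=cv2.INTER_CUBIC))
E
```

```text
(no output)
```

View pics/topc.png

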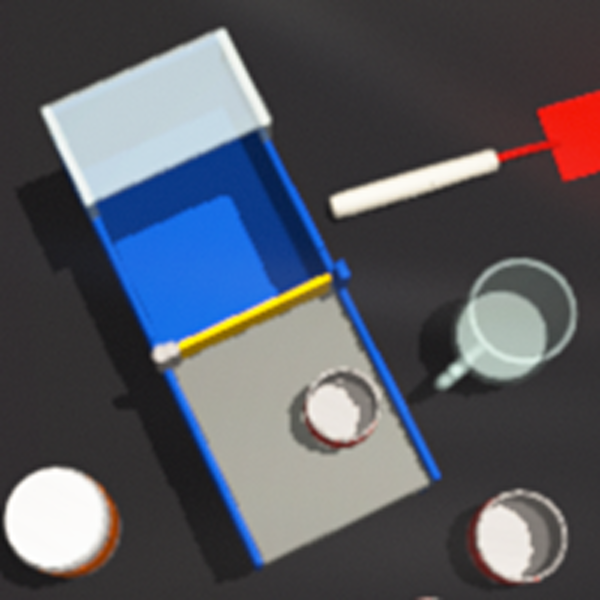

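View pics/scenec.png

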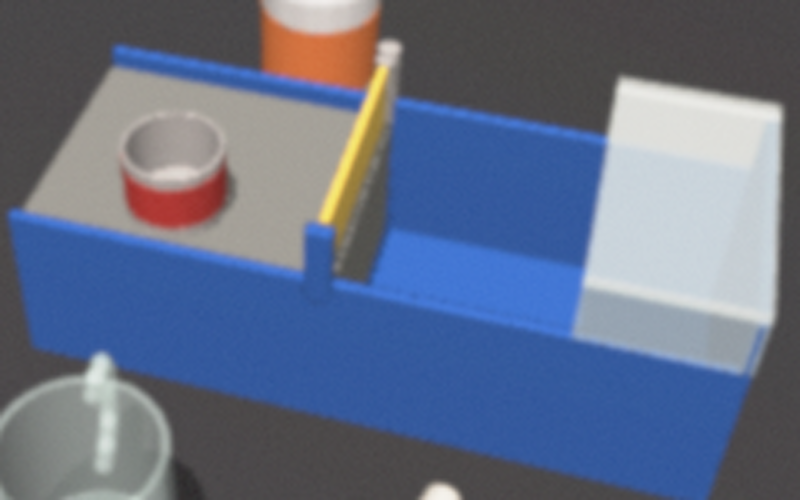

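Three tins: on the deck (top 309,236 / scene 247,211), a smaller one on the counter (scene 170,231), and a larger one (scene 158,265). The one on the deck is the middle-sized one, and it stands nearer the latch (-y) wall as described. Now I'll fit the box pose from these points.

```bash
cat > h.py <<'E'
from workcell import bot
import numpy as np,cv2
from scipy.optimize import least_squares
def ray(n,u,v,z):
    c=bot.get_calibration(n);T=np.array(c["camera_from_world"]);f=210/np.tan(np.radians(c["vfov"]/2))
    R=T[:3,:3];o=-R.T@T[:3,3];d=R.T@np.array([(u-c["cx"])/f,(v-c["cy"])/f,1]);return o+d*(z-o[2])/d[2]
top=lambda u,v,z:ray("top",195+u/3,100+v/3,z)[:2]
sc=lambda u,v,z:ray("scene",195+u*.3,160+v*.3,z)[:2]
E
python3 - <<'E'
from h import *
P=[("t hinge",top(166,351,.136),(0,70)),("t latch",top(342,270,.136),(0,-71)),
("t wallL",top(260,565,.102),(-160,70)),("t wallR",top(437,477,.102),(-160,-70)),
("t hoodR",top(222,30,.141),(200,-73)),("t hoodL",top(43,108,.141),(200,73)),
("s hinge",sc(390,45,.136),(0,70)),("s latch",sc(319,228,.136),(0,-71)),
("s wallL",sc(117,47,.102),(-160,70)),("s wallR",sc(15,212,.102),(-160,-70))]
def res(p,P):
    c,s=np.cos(p[2]),np.sin(p[2]);return np.array([w-np.array([p[0]+c*b[0]/1e3-s*b[1]/1e3,p[1]+s*b[0]/1e3+c*b[1]/1e3]) for _,w,b in P]).ravel()
for Q in(P,P[:6],P[6:]):
    r=least_squares(res,[.45,0,0],args=(Q,),loss='soft_l1',f_scale=.003);print(r.x,np.degrees(r.x[2]));print((1e3*res(r.x,Q)).round(1).reshape(-1,2).tolist())
    if Q is P:p=r.x
c,s=np.cos(p[2]),np.sin(p[2]);inv=lambda w:1e3*np.array([[c,s],[-s,c]])@(w-p[:2])
np.save("box.npy",p)
tt,ts=top(342,406,.13),sc(174,149,.13)
print("tin",tt,inv(tt),ts,inv(ts),"diam",1e3*np.linalg.norm(top(303,407,.13)-top(382,407,.13)),"scene diam",1e3*np.linalg.norm(sc(119,149,.13)-sc(228,149,.13)))
print("base in box",inv(np.zeros(2)),"can",inv(top(57,520,.11)),"jug",inv(top(522,310,.09)))
E
```

```text
[ 0.6015868  -0.0048855   0.34712165] 19.88860559029558
[[-0.2, -3.6], [-2.4, 0.1], [-1.6, 0.1], [-0.4, 0.5], [-3.5, 1.0], [-1.2, -2.0], [0.9, 1.6], [1.5, -0.5], [4.3, 0.6], [5.2, 0.9]]
[ 0.60006119 -0.00539631  0.34620131] 19.835874024141354
[[1.2, -3.1], [-0.8, 0.6], [-0.0, 0.4], [1.2, 0.8], [-2.0, 1.7], [0.2, -1.3]]
[ 0.60444274 -0.00384209  0.35182131] 20.15787648563787
[[-1.6, 0.6], [-1.6, -1.6], [1.5, 0.4], [1.8, 0.5]]
tin [ 0.52761274 -0.06099369] [-88.64952203 -27.59624451] [ 0.53489977 -0.0645227 ] [-82.99766498 -33.39375777] diam 55.05738540902098 scene diam 53.57216589960462
base in box [-564.04362551  209.24945158] can [-72.37650443 185.25412733] jug [ -77.27727949 -184.55179841]
```

```bash
cat >> h.py <<'E'
def rem(bx,by,z,yawoff=7):
    """remaining shares to bring the TCP to box (mm), world z, with jaw axis yawoff deg from box x"""
    p=np.load("box.npy");c,s=np.cos(p[2]),np.sin(p[2]);o=bot.get_obs()
    w=np.array([p[0]+(c*bx-s*by)/1e3,p[1]+(s*bx+c*by)/1e3,z])
    from scipy.spatial.transform import Rotation as R
    Rt=R.from_euler("xyz",o["tcp_rot"],degrees=True);Rg=R.from_euler("xyz",[-90,0,np.degrees(p[2])+yawoff],degrees=True)
    e=o["ee_pos"]-np.r_[p[:2],0]
    print("t",o["time"],"box tcp mm",(1e3*np.array([c*e[0]+s*e[1],-s*e[0]+c*e[1],o["ee_pos"][2]])).round(1),"rot",o["tcp_rot"].round(1),"F",o["wrist_force"].round(1),"open",round(o["opening"],4))
    print("remaining travel",(Rt.inv().apply(w-o["ee_pos"])/.15).round(3),"rot",(np.degrees((Rt.inv()*Rg).as_rotvec())/90).round(3))
E
python3 -m crank '[{"travel":[-0.62,0,1],"rot":[0,-0.53,0],"claw":1},{"travel":[-0.62,0,1],"rot":[0,-0.53,0],"claw":1},{"travel":[-0.62,0,1],"rot":[0,-0.53,0],"claw":1},{"travel":[-0.62,0,1],"rot":[0,-0.53,0],"claw":1},{"travel":[-0.62,0,1],"rot":[0,-0.53,0],"claw":1},{"travel":[-0.62,0,1],"rot":[0,-0.53,0],"claw":1},{"travel":[-0.62,0,1],"rot":[0,-0.53,0],"claw":1}]'
python3 -c "
from h import *
rem(-76,-29.7,.25)"
```

```text
time: 0.8
ee_pos: [0.3066, -0.3702, 0.3031]
tcp_rot: [-89.9, 0.1, -20.8]
wrist_force: [0.1, -0.5, 0.2]
opening: 0.0854
t 0.8 box tcp mm [-401.6 -243.2  303.1] rot [-89.9   0.1 -20.8] F [ 0.1 -0.5  0.2] open 0.0854
remaining travel [0.719 0.356 2.494] rot [-0.001 -0.53  -0.   ]
```

```bash

python3 -m crank '[{"travel":[0.29,0,1],"rot":[0,-0.53,0],"claw":1},{"travel":[0.29,0,1],"rot":[0,-0.53,0],"claw":1},{"travel":[0.29,0,1],"rot":[0,-0.53,0],"claw":1},{"travel":[0.29,0,1],"rot":[0,-0.53,0],"claw":1},{"travel":[0.29,0,1],"rot":[0,-0.53,0],"claw":1},{"travel":[0.29,0,1],"rot":[0,-0.53,0],"claw":1},{"travel":[0.29,0,1],"rot":[0,-0.53,0],"claw":1}]'
python3 -c "
from h import *
rem(-76,-29.7,.25)"
```

```text
time: 1.5
ee_pos: [0.4005, -0.2454, 0.303]
tcp_rot: [-89.9, 0.0, 26.8]
wrist_force: [0.1, 0.7, 0.1]
opening: 0.0852
t 1.5 box tcp mm [-270.9 -157.8  303. ] rot [-89.9   0.   26.8] F [0.1 0.7 0.1] open 0.0852
remaining travel [1.393 0.354 0.69 ] rot [-0.001 -0.    -0.   ]
```

```bash

python3 -m crank '[{"travel":[0.7,0,0.35],"rot":[0,0,0],"claw":1},{"travel":[1,0,0.69],"rot":[0,0,0],"claw":1},{"travel":[1,0,0.69],"rot":[0,0,0],"claw":1},{"travel":[1,0,0.69],"rot":[0,0,0],"claw":1},{"travel":[1,0,0.69],"rot":[0,0,0],"claw":1},{"travel":[1,0,0.69],"rot":[0,0,0],"claw":1}]'
python3 -m crank '[{"travel":[0.393,0.1,0],"rot":[0,0,0],"claw":1},{"travel":[0.393,0.354,0],"rot":[0,0,0],"claw":1},{"travel":[0.393,0.354,0],"rot":[0,0,0],"claw":1},{"travel":[0.393,0.354,0],"rot":[0,0,0],"claw":1},{"travel":[0.393,0.354,0],"rot":[0,0,0],"claw":1}]'
python3 - <<'E'
from h import *
rem(-76,-29.7,.169)
a=bot.camera("top")[100:320,195:395]; b=bot.camera("scene")[100:310,195:435]
a=cv2.resize(a,(480,528),interpolation=cv2.INTER_CUBIC); cv2.imwrite("pics/s2.png",cv2.resize(b,(640,560),interpolation=cv2.INTER_CUBIC)); cv2.imwrite("pics/t2.png",a)
E
```

```text
time: 2.1
ee_pos: [0.4877, -0.0851, 0.3029]
tcp_rot: [-89.9, 0.1, 26.7]
wrist_force: [-0.1, 1.0, 0.3]
opening: 0.0853
time: 2.6
ee_pos: [0.5398, -0.0596, 0.2519]
tcp_rot: [-89.9, -0.0, 26.6]
wrist_force: [-0.2, -0.7, 0.1]
opening: 0.0851
t 2.6 box tcp mm [-76.7 -30.4 251.9] rot [-89.9  -0.   26.6] F [-0.2 -0.7  0.1] open 0.0851
remaining travel [0.005 0.553 0.004] rot [-0.001 -0.003  0.   ]
```

View pics/s2.png

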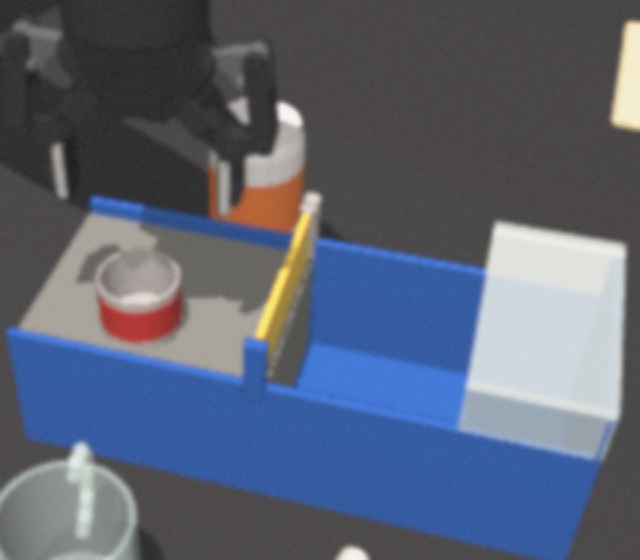

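```bash

python3 - <<'E'
from h import *
p=np.load("box.npy");c,s=np.cos(p[2]),np.sin(p[2]);inv=lambda w:(1e3*np.array([[c,s],[-s,c]])@(w[:2]-p[:2])).round(1)
for z in(.179,.192): print(z,inv(ray("scene",218.6,173,z)),inv(ray("scene",279.4,179.5,z)))
E
python3 -m crank '[{"travel":[0.005,0.2,0.004],"rot":[0,0,0],"claw":1},{"travel":[0.005,0.35,0.004],"rot":[0,0,0],"claw":1},{"travel":[0.005,0.35,0.004],"rot":[0,0,0],"claw":1},{"travel":[0.005,0.35,0.004],"rot":[0,0,0],"claw":1}]'
python3 - <<'E'
from h import *
rem(-76,-29.7,.169)
b=bot.camera("scene")[130:280,195:355]
cv2.imwrite("pics/s3.png",cv2.resize(b,(640,600),interpolation=cv2.INTER_CUBIC))
E
```

```text
0.179 [-131.4  -25.8] [-33.7 -14.3]
0.192 [-123.6  -41.3] [-29.  -30.1]
time: 3.1
ee_pos: [0.5405, -0.0586, 0.2009]
tcp_rot: [-90.0, -0.1, 26.6]
wrist_force: [0.4, -0.3, 1.1]
opening: 0.0857
t 3.1 box tcp mm [-75.7 -29.8 200.9] rot [-90.   -0.1  26.6] F [ 0.4 -0.3  1.1] open 0.0857
remaining travel [-0.002  0.213  0.001] rot [-0.    -0.003  0.001]
```

View pics/s3.png

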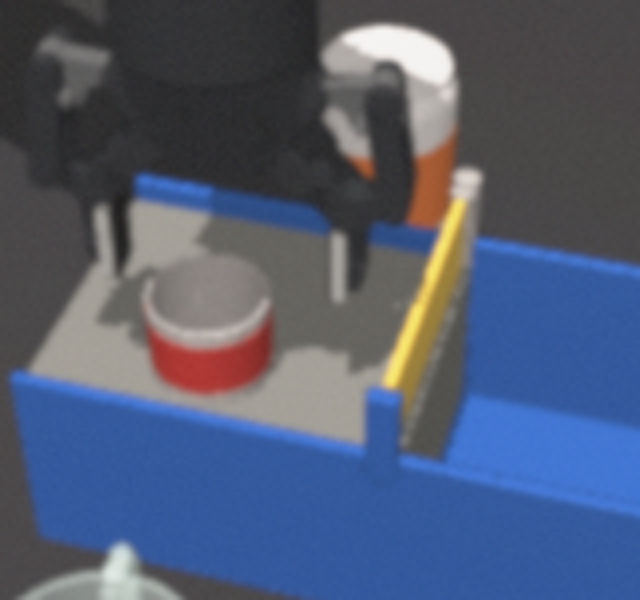

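```bash

python3 -m crank '[{"travel":[0,0.1,0],"rot":[0,0,0],"claw":1},{"travel":[0,0.2,0],"rot":[0,0,0],"claw":1},{"travel":[0,0.26,0],"rot":[0,0,0],"claw":1},{"travel":[0,0.26,0],"rot":[0,0,0],"claw":1},{"travel":[0,0.26,0],"rot":[0,0,0],"claw":1}]'
python3 - <<'E'
from h import *
rem(-76,-29.7,.162)
b=cv2.resize(bot.camera("scene")[150:270,195:315],(600,600),interpolation=cv2.INTER_CUBIC)
cv2.imwrite("pics/s4.png",b)
E
```

```text
time: 3.65
ee_pos: [0.5409, -0.0585, 0.1622]
tcp_rot: [-90.0, -0.2, 26.6]
wrist_force: [0.2, -0.5, -0.2]
opening: 0.0854
t 3.65 box tcp mm [-75.4 -29.8 162.2] rot [-90.   -0.2  26.6] F [ 0.2 -0.5 -0.2] open 0.0854
remaining travel [-0.004  0.001  0.001] rot [ 0.    -0.003  0.002]
```

View pics/s4.png

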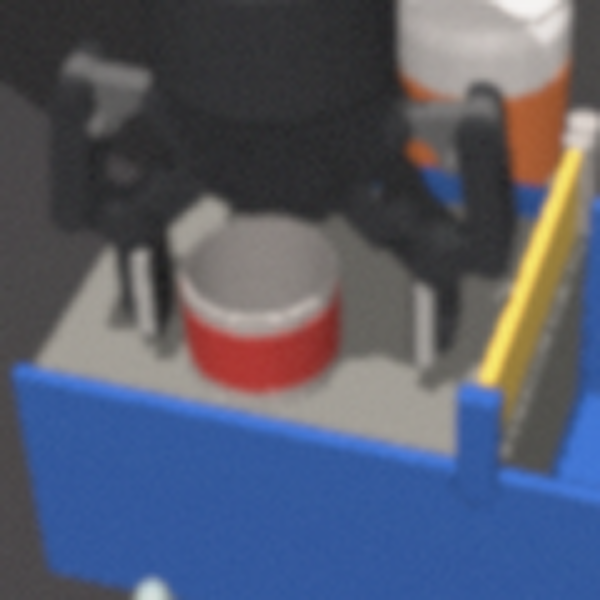

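```bash

python3 - <<'E'
from h import *
p=np.load("box.npy");c,s=np.cos(p[2]),np.sin(p[2]);inv=lambda w:(1e3*np.array([[c,s],[-s,c]])@(w[:2]-p[:2])).round(1)
f=lambda u,v,z:inv(ray("scene",195+u/5,150+v/5,z))
for z in(.094,.098,.102): print(z,"A near tip corner",f(423,366,z),"B",f(148,338,z))
print("tin rim c",f(262,275,.13),"tin base front",f(265,388,.09),"rim l/r",f(182,275,.13),f(341,275,.13))
print("latch",f(480,390,.136),"expect 0,-71;  hinge",f(582,120,.136),"expect 0,70")
E
```

```text
0.094 A near tip corner [-30.2 -24.5] B [-124.3  -38.1]
0.098 A near tip corner [-29.  -28.5] B [-122.4  -41.9]
0.102 A near tip corner [-27.9 -32.4] B [-120.4  -45.7]
tin rim c [-82.4 -34. ] tin base front [-79.3 -45.8] rim l/r [-107.5  -41.4] [-57.6 -26.7]
latch [  1.5 -71. ] expect 0,-71;  hinge [ 0.7 69.5] expect 0,70
```

Tips land where the TCP predicts to within about 4 mm, and the tin is possibly 2–3 mm towards −y of the pad line. I'll shift slightly and start the push along the jaw axis.

```bash

python3 -m crank '[{"travel":[0,0,-0.015],"rot":[0,0,0],"claw":1},{"travel":[0.03,0,-0.015],"rot":[0,0,0],"claw":1},{"travel":[0.06,0,-0.015],"rot":[0,0,0],"claw":1},{"travel":[0.09,0,-0.015],"rot":[0,0,0],"claw":1},{"travel":[0.12,0,-0.015],"rot":[0,0,0],"claw":1},{"travel":[0.15,0,-0.015],"rot":[0,0,0],"claw":1},{"travel":[0.18,0,-0.015],"rot":[0,0,0],"claw":1},{"travel":[0.21,0,-0.015],"rot":[0,0,0],"claw":1},{"travel":[0.24,0,-0.015],"rot":[0,0,0],"claw":1},{"travel":[0.27,0,-0.015],"rot":[0,0,0],"claw":1},{"travel":[0.30,0,-0.015],"rot":[0,0,0],"claw":1},{"travel":[0.33,0,-0.015],"rot":[0,0,0],"claw":1},{"travel":[0.36,0,-0.015],"rot":[0,0,0],"claw":1},{"travel":[0.36,0,-0.015],"rot":[0,0,0],"claw":1}]'
python3 - <<'E'
from h import *
rem(-76,-29.7,.162)
cv2.imwrite("pics/s5.png",cv2.resize(bot.camera("scene")[140:290,195:355],(640,600),interpolation=cv2.INTER_CUBIC))
E
```

```text
time: 5.1
ee_pos: [0.5909, -0.0362, 0.1627]
tcp_rot: [-90.0, -0.2, 26.6]
wrist_force: [-1.0, -1.3, -0.6]
opening: 0.0853
t 5.1 box tcp mm [-20.7 -25.8 162.7] rot [-90.   -0.2  26.6] F [-1.  -1.3 -0.6] open 0.0853
remaining travel [-0.369  0.004  0.017] rot [ 0.001 -0.003  0.002]
```

View pics/s5.png

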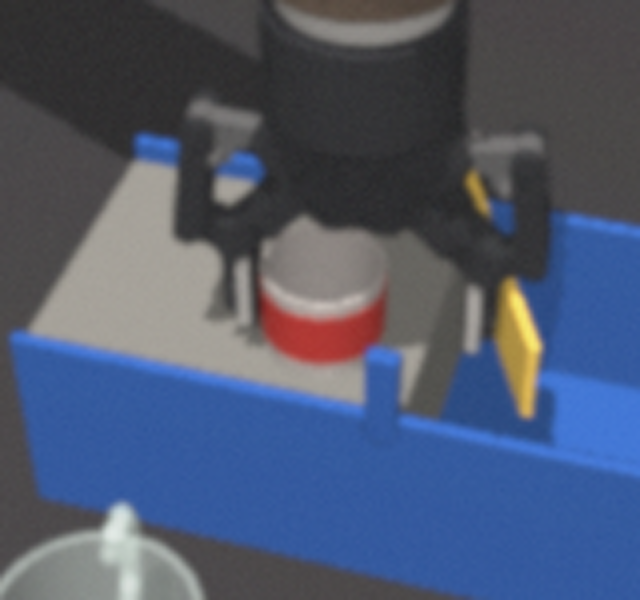

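The flap is held open by the front finger, clear of the tin at (325,290), which rests against the rear pad. I'll continue slowly.

```bash

python3 -m crank '[{"travel":[0.03,0,0],"rot":[0,0,0],"claw":1},{"travel":[0.06,0,0],"rot":[0,0,0],"claw":1},{"travel":[0.09,0,0],"rot":[0,0,0],"claw":1},{"travel":[0.12,0,0],"rot":[0,0,0],"claw":1},{"travel":[0.14,0,0],"rot":[0,0,0],"claw":1},{"travel":[0.16,0,0],"rot":[0,0,0],"claw":1},{"travel":[0.18,0,0],"rot":[0,0,0],"claw":1},{"travel":[0.20,0,0],"rot":[0,0,0],"claw":1},{"travel":[0.20,0,0],"rot":[0,0,0],"claw":1}]'
python3 - <<'E'
from h import *
rem(-76,-29.7,.162)
cv2.imwrite("pics/s6.png",cv2.resize(bot.camera("scene")[140:290,215:375],(640,600),interpolation=cv2.INTER_CUBIC))
E
```

```text
time: 6.05
ee_pos: [0.6178, -0.0227, 0.1628]
tcp_rot: [-90.1, -0.2, 26.6]
wrist_force: [0.4, -0.6, 0.7]
opening: 0.0852
t 6.05 box tcp mm [  9.2 -22.3 162.8] rot [-90.1  -0.2  26.6] F [ 0.4 -0.6  0.7] open 0.0852
remaining travel [-0.57   0.003  0.018] rot [ 0.001 -0.003  0.002]
```

View pics/s6.png

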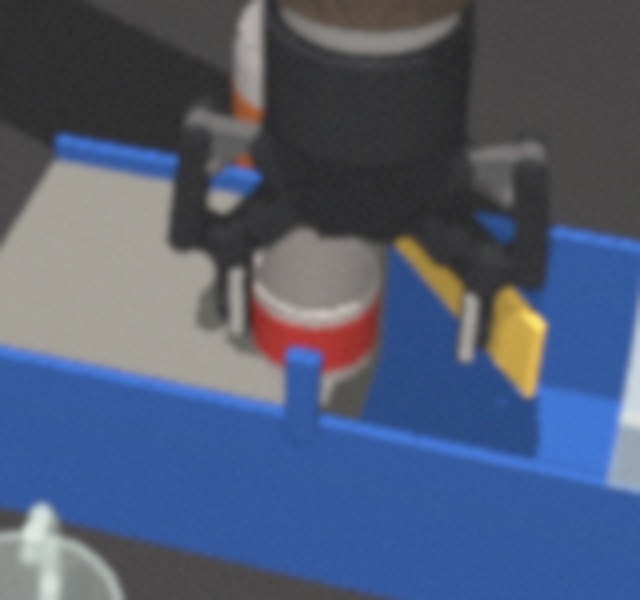

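```bash

python3 - <<'E'
from h import *
p=np.load("box.npy");c,s=np.cos(p[2]),np.sin(p[2]);w=ray("scene",215+530/4,140+325/4,.134)[:2]-p[:2]
x,y=1e3*np.array([c*w[0]+s*w[1],-s*w[0]+c*w[1]]);print("flap end",x,y,"angle",np.arctan2(x,62-y),"r",np.hypot(x,62-y))
E
python3 -m crank '[{"travel":[0.02,0,0],"rot":[0,0,0],"claw":1},{"travel":[0.04,0,0],"rot":[0,0,0],"claw":1},{"travel":[0.06,0,0],"rot":[0,0,0],"claw":1},{"travel":[0.08,0,0],"rot":[0,0,0],"claw":1},{"travel":[0.10,0,0],"rot":[0,0,0],"claw":1},{"travel":[0.12,0,0],"rot":[0,0,0],"claw":1},{"travel":[0.14,0,0],"rot":[0,0,0],"claw":1},{"travel":[0.16,0,0],"rot":[0,0,0],"claw":1},{"travel":[0.18,0,0],"rot":[0,0,0],"claw":1},{"travel":[0.18,0,0],"rot":[0,0,0],"claw":1},{"travel":[0.18,0,0],"rot":[0,0,0],"claw":1}]'
python3 - <<'E'
from h import *
rem(-76,-29.7,.162)
cv2.imwrite("pics/s7.png",cv2.resize(bot.camera("scene")[140:290,215:375],(640,600),interpolation=cv2.INTER_CUBIC))
E
```

```text
flap end 81.48393036247558 -29.804238127083757 angle 0.725912671127341 r 122.75035252662644
time: 7.2
ee_pos: [0.6421, -0.0108, 0.163]
tcp_rot: [-90.1, -0.2, 26.6]
wrist_force: [0.2, -1.5, -0.7]
opening: 0.0856
t 7.2 box tcp mm [ 36.1 -19.4 163. ] rot [-90.1  -0.2  26.6] F [ 0.2 -1.5 -0.7] open 0.0856
remaining travel [-0.75   0.004  0.019] rot [ 0.001 -0.003  0.003]
```

View pics/s7.png

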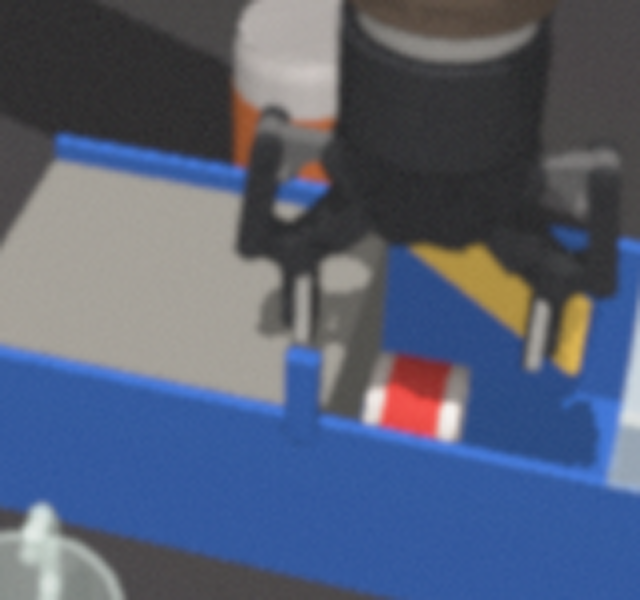

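The tin lies on its side in the well at (415,395), and the finger still holds the flap. Lifting the hand straight up.

```bash

python3 -m crank '[{"travel":[0,-0.2,0],"rot":[0,0,0],"claw":1},{"travel":[0,-0.45,0],"rot":[0,0,0],"claw":1},{"travel":[0,-0.75,0],"rot":[0,0,0],"claw":1},{"travel":[0,-1,0],"rot":[0,0,0],"claw":1},{"travel":[0,-1,0],"rot":[0,0,0],"claw":1},{"travel":[0,-1,0],"rot":[0,0,0],"claw":1}]'
python3 -m crank '[{"travel":[-0.3,0,0],"rot":[0,0,0],"claw":1},{"travel":[-0.6,0,0],"rot":[0,0,0],"claw":1},{"travel":[-0.9,0,0],"rot":[0,0,0],"claw":1},{"travel":[-1,0,0],"rot":[0,0,0],"claw":1},{"travel":[-1,0,0],"rot":[0,0,0],"claw":1},{"travel":[-1,0,0],"rot":[0,0,0],"claw":1},{"travel":[-1,0,0],"rot":[0,0,0],"claw":1},{"travel":[-1,0,0],"rot":[0,0,0],"claw":1},{"travel":[-1,0,0],"rot":[0,0,0],"claw":1},{"travel":[-1,0,0],"rot":[0,0,0],"claw":1},{"travel":[-1,0,0],"rot":[0,0,0],"claw":1},{"travel":[-1,0,0],"rot":[0,0,0],"claw":1}]'
python3 - <<'E'
from h import *
rem(-76,-29.7,.162)
a=bot.camera("scene");b=bot.camera("scene")
d=cv2.absdiff(a,b)[215:260,295:345];print("motion diff",d.mean())
cv2.imwrite("pics/s8.png",a)
o=cv2.imread("pics/scene0.png")
for n,(y0,y1,x0,x1) in dict(jug=(265,350,185,255),spat=(300,420,250,335)).items(): print(n,cv2.absdiff(a,o)[y0:y1,x0:x1].mean())
E
```

```text
time: 7.85
ee_pos: [0.6417, -0.0108, 0.314]
tcp_rot: [-90.1, -0.4, 26.6]
wrist_force: [-0.8, -0.0, -1.2]
opening: 0.0857
time: 9.05
ee_pos: [0.5077, -0.078, 0.313]
tcp_rot: [-90.1, -0.4, 26.6]
wrist_force: [-1.3, -1.2, 0.2]
opening: 0.0854
t 9.05 box tcp mm [-113.1  -36.8  313. ] rot [-90.1  -0.4  26.6] F [-1.3 -1.2  0.2] open 0.0854
remaining travel [0.245 1.008 0.02 ] rot [ 0.001 -0.003  0.004]
motion diff 1.0862222222222222
jug 2.4457142857142857
spat 1.7481699346405228
```

View pics/s8.png

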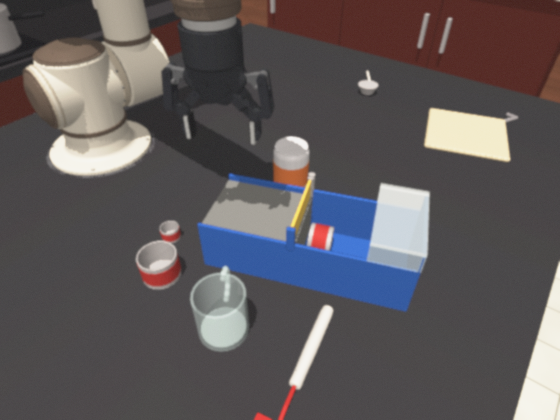

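Flap shut, tin at rest in the well at about (321,237), bystanders unmoved, hand clear above. Handing in.

```bash
python3 -c "
from workcell import bot
print(bot.job_done())"
```

```text
the job is handed in; nothing more can be done
None
```

The tin is in the well, the flap is shut, and I handed the job in with about 9 s on the robot clock. No verdict was reported.

**What I did:** I lowered the open gripper so one finger stood behind the deck tin (the middle-sized of the three) and the other in front of the flap. I then pushed along the jaw axis, tilted about 7° from the box's x. The front finger opened the flap, to about 0.73 rad by the picture, while the tin was still about 7 mm before the flap line. The rear finger pushed the tin over the edge with the flap still held. Then I lifted straight up and backed off.

**Last checks:**
- **Tin:** it lies on its side in the well, and two successive pictures showed no motion beyond image noise.
- **Flap:** it looks shut in the picture; I did not measure its angle.
- **Bystanders:** the can looks unmoved by eye. The jug and spatula match the first picture, with only small image differences.
- **Hand:** it was clear of everything, with about 1–2 N on the wrist sensor in free air, so I treated that as sensor noise.

**What disagreed or was not measured:**
- The two cameras differed by about 6 mm on the tin's position (box y −28 against −33 mm). I aimed between them.
- The open fingertips stood about 10 mm farther back than `nose_length`, so I allowed for that in the height.
- The contact forces on the flap and the tin could not be read directly.

I viewed 10 pictures.

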